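Punch-mark the blue-patched brass block

ROBOT

A 6-joint arm with a two-finger parallel gripper is mounted at the origin on a cart in front of the work surface, level with it; the furniture and walls round the work are solid. World frame = base frame: x ahead of the robot, y to its left, z up, the work surface at z = 0. Lengths are in m, angles in rad, forces in N, time in s.
With the tool pointing down it reaches from about 0.3 to 0.75 m from the base axis. Payload 8.5 kg.
Tool frame: the origin (TCP) lies on the centre line of the jaws, within the pads' length; the fingertips stand 11 mm ahead of it and the grasp point (between the pads) lies 8 mm behind it (r.tips_ahead is the z of the fingertips in the tool frame, in m); z points along the fingers, y is the line along which they close (so a half turn about z gives the same grasp; the last joint's range is limited). The gripper opens to 88 mm and grips with 3 to 60 N. Pads are 18 mm wide; open, the fingers measure 123 mm over their backs; the gripper's body (75 mm by 187 mm) begins 45 mm behind the grasp point.
Start: joints at [-1.54, 0.381, 1.297, -0, 1.464, -0.215], TCP at [0.134, -0.533, 0.25] pointing down, gripper open.
Joint ranges: [-3.11, 3.11], [-0.89, 2.33], [0.22, 2.48], [-1.42, 4.56], [0.17, 2.85], [-2.88, 2.88]. Speed limits (rad/s): [2.39, 2.39, 3.14, 3.14, 3.14, 3.14].

INTERFACE

Orientations are given as a unit quaternion [x, y, z, w].
In Python, from station import r gives the robot as it stands. The module is installed in compiled form; this text tells all that it offers.
- The arm moves only by the tool step_arm, never from a script. Its arguments are lists of equal length, an entry for each row: "dp": the shift along the world's x, y, z in mm, a list of three; "roll": the turn about the world's z in degrees; "claw": the opening, from -1 (shut) to 1 (fully open). A call has 1 to 5 rows; each row shifts and turns the commanded pose from where the row before left it; what a row does not reach is not made up. A row lasts 1/12 s, in which the tool goes at most 41.7 mm and 7.16 degrees, less where a joint would pass 70% of its speed; a pose out of reach is approached as far as the arm can. A call is refused whole if a number of a shift passes 41.7 or a number of a turn 7.16, either way. A call with a gripper value outside its range is refused whole. The fingers move at their own pace and stop on an object; the grip force is fixed at half the most. Time passes only in rows, so rows that do not move let the fingers close. It gives the time, the measured TCP pose, the force, the opening and the grip force at its end, in the units of the state.
- r.get_state(): the state, without advancing time (a new reading comes with each control period).
- r.capture(name): name is "side" or "top"; returns a dict with "image" (420x560x3 uint8, red, green, blue), "camera_matrix" (3x3 intrinsics, pixels), "T" (4x4, takes a point from camera to world coordinates). Camera axes: x right, y down, z forward; pixel columns grow to the right and rows downward; lengths in m; the calibration is good to about 2 mm. A picture is of the moment at which its call begins. There is no depth.
- r.sign_off(): hands the job in; it is judged then, once.
The state is a dict: "time": time; "qpos": joint angles; "qd": joint speeds; "effort": joint torques, N m; "eef_pos": TCP position; "tool_rot": TCP orientation; "ft_force": force on the tool from outside, world axes, zero at the start; "ft_torque": the same for the moment, N m; "opening": finger opening in m; "finger_force": force on a finger pad.
Only numpy, scipy, OpenCV 4.12 (cv2) and the standard library are available. Lean on these libraries where they do the work, as an engineer would, in place of code of your own. Each camera call takes 0.05 s, during which the arm holds its last target. There are 200 camera calls.

TASK

Take the spring-loaded marking punch from its round black mat and mark the brass block that has the blue patch: hold the punch upright, set its die on the middle of the patch and press gently straight down until the sprung die is pushed in about 7 mm, pause a moment, then lift it straight up without sliding. Do not touch the block with the yellow patch with the punch, and do not shift either block. Finally stand the punch upright on its mat again and let go.

Things in the scene. Friction and masses are not known exactly. Their poses are not given: they have to be found in the camera images.
- punch: Upright loose punch, 0.25 kg, 112 mm tall: aluminium handle 30 mm in diameter (grip it 38 to 104 mm up), red top, 40 mm flange 22 to 32 mm up. Origin: centre of the underside of the steel die (32 mm diameter) when relaxed; z up. The die springs up into the handle by at most 10 mm: yields at 4 N, 8 N at 4 mm, 12 N at 8 mm. 6 to 9 mm for 0.5 s marks well; under 4 mm is too faint, over 40 N too hard.
- block_blue: Brass block to be marked, 110 x 38 x 38 mm, loose, about 0.6 kg, lying flat; origin at the centre of its underside, x along its length, z up. On the centre of its top face (38 mm above the origin) is a round blue painted patch, 32 mm in diameter, with a white dot in the middle.
- block_yellow: The same brass block, but with a yellow patch on top: not to be marked. 110 x 38 x 38 mm, origin at the centre of its underside, x along its length.
- rest_mat: Fixed round black rubber mat, 100 mm in diameter and 6 mm thick, lying on a white foam pad (18 mm thick, 215 x 185 mm, fixed), on which the punch stands; origin at the centre of its underside, z up.

How it is judged:
By the outcome, as a careful person would: the job done as asked, in the order asked, and still so for the second after the job is handed in, with the robot touching nothing.
It also fails if it takes over 56 s, if anything falls off the work surface, if the arm or the gripper's body presses on something with over 40 N, if the wrist force passes 120 N, or if a joint passes its speed limit or range.

## Working session

There is one attempt and no reset: what is moved stays moved. The work goes in short steps, Python scripts to look and compute and a tool call to move; the robot and the scene stay as the last step left them, time stands still between calls to the robot, and variables do not carry over. Pictures are saved under pics/ and viewed, at most 10 in all, crops included, and the job is handed in when it is done.

Besides the shell and the picture viewer there is one more tool, called after "Emit:" in YAML: its name, and indented under it one key for each argument. step_arm: Moves the arm, as the interface text tells. Its arguments: {"type":"object","properties":{"dp":{"type":"array","items":{"type":"array","items":{"type":"number"}}},"roll":{"type":"array","items":{"type":"number"}},"claw":{"type":"array","items":{"type":"number"}}},"required":["dp","roll","claw"]}

```bash
mkdir -p pics; cat > h.py <<'E'
import numpy as np, cv2
from station import r
def cap(n,f=None):
    c=r.capture(n)
    if f: cv2.imwrite('pics/'+f,c['image'][:,:,::-1])
    return c
def ray(c,u,v):
    d=np.linalg.inv(c['camera_matrix'])@[u,v,1]; T=np.array(c['T'])
    return T[:3,3],T[:3,:3]@d
def plane(c,u,v,z):
    o,d=ray(c,u,v); return o+d*(z-o[2])/d[2]
def proj(c,p):
    T=np.linalg.inv(c['T']); q=c['camera_matrix']@(T[:3,:3]@p+T[:3,3]); return q[:2]/q[2]
E
python3 - <<'E'
from h import *
for n in('top','side'):
    c=cap(n,n+'1.png'); print(n,np.round(c['T'],3).tolist(),c['camera_matrix'][0,0])
s=r.get_state(); print(s['eef_pos'],s['tool_rot'],s['opening'],s['ft_force'],s['time'])
E
```

```text
top [[0.027, -0.984, 0.178, 0.413], [-1.0, -0.029, -0.012, 0.067], [0.017, -0.177, -0.984, 0.908], [0.0, 0.0, 0.0, 1.0]] 417.72428588558864
side [[-0.812, -0.26, 0.523, 0.05], [-0.584, 0.396, -0.709, 0.747], [-0.023, -0.881, -0.473, 0.51], [0.0, 0.0, 0.0, 1.0]] 520.945712865406
[ 0.13381641 -0.53324473  0.24922561] [ 9.92458583e-01  1.22578819e-01  5.09128118e-05 -6.26301406e-04] 0.08787370111424306 [-1.22692101  0.31614343  0.36901829] 0.1
```

View pics/top1.png

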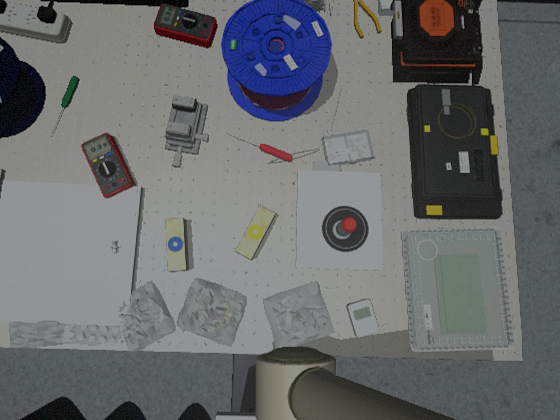

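View pics/side1.png

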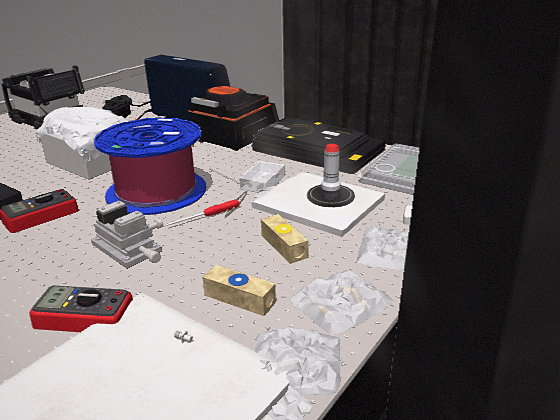

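The top view shows the punch's red cap near (349,225) on the mat near (345,229), the blue patch at (176,243), and the yellow one at (256,232). The side view shows the cap near (332,150), the blue patch at (239,280) and the yellow at (284,229). Next I'll measure them.

```bash
cat >> h.py <<'E'
def blob(c,lo,hi,roi,near=None):
    x0,y0,x1,y1=roi; h=cv2.cvtColor(c['image'],cv2.COLOR_RGB2HSV)[y0:y1,x0:x1]
    m=cv2.inRange(h,np.array(lo),np.array(hi)); k,l,s,ce=cv2.connectedComponentsWithStats(m)
    i=1+np.argmax(s[1:,4]); cn=max(cv2.findContours((l==i).astype('u1'),0,2)[0],key=cv2.contourArea)
    return cv2.convexHull(cn).reshape(-1,2)+[x0,y0],s[i]
def ctr(h): 
    M=cv2.moments(h.astype(np.float32)); return M['m10']/M['m00'],M['m01']/M['m00']
def tri(a,ua,b,ub):
    o1,d1=ray(a,*ua);o2,d2=ray(b,*ub)
    s=np.linalg.lstsq(np.c_[d1,-d2],o2-o1,rcond=None)[0]; p=o1+s[0]*d1;q=o2+s[1]*d2
    return (p+q)/2,np.linalg.norm(p-q)
E
python3 - <<'E'
from h import *
t=cap('top');s=cap('side'); np.set_printoptions(precision=4,suppress=True)
R=([0,120,60],[8,255,255])
for n,lo,hi,rt,rs,z in (('blue',[100,100,50],[125,255,255],(150,215,200,275),(220,265,260,295),.038),
  ('yellow',[24,150,120],[35,255,255],(230,200,285,262),(265,215,305,245),.038),
  ('cap',[0,120,60],[8,255,255],(330,205,372,245),(318,138,348,165),.136),
  ('mat',[0,0,0],[180,255,80],(300,190,380,262),(295,180,365,215),.024)):
    a,sa=blob(t,lo,hi,rt);b,sb=blob(s,lo,hi,rs)
    ua,ub=ctr(a),ctr(b); print(n,ua,sa,ub,sb)
    print('  top',plane(t,*ua,z),'side',plane(s,*ub,z),'tri',*tri(t,ua,s,ub))
    P=np.array([plane(t,*p,z)[:2] for p in a],np.float32); Q=np.array([plane(s,*p,z)[:2] for p in b],np.float32)
    print('  size',cv2.minEnclosingCircle(P),cv2.minEnclosingCircle(Q))
for n,roi in(('bb',(155,212,198,278)),('by',(228,200,285,264))):
    a,sa=blob(t,[18,25,120],[35,255,255],roi); P=np.array([plane(t,*p,.038)[:2] for p in a],np.float32)
    q=cv2.minAreaRect(P); print(n,sa,q)
E
```

```text
blue (174.92031425364758, 243.64534231200895) [ 18  22  15  14 145] (238.0329457364341, 279.3468992248062) [  9   9  20  12 173]
  top [0.4909 0.2553 0.038 ] side [0.4862 0.2576 0.038 ] tri [0.4901 0.2551 0.0352] 0.0026232088335194576
  size ((0.4909903109073639, 0.25527337193489075), 0.015086621046066284) ((0.48651424050331116, 0.2570883631706238), 0.015752580016851425)
yellow (254.81534772182252, 231.48561151079136) [ 18  25  14  14 128] (283.29816513761466, 228.10091743119267) [ 10   9  18   9 110]
  top [0.5211 0.0904 0.038 ] side [0.5172 0.0922 0.038 ] tri [0.5204 0.0898 0.0359] 0.0023678536693225016
  size ((0.5208148956298828, 0.09031820297241211), 0.014839036390185356) ((0.5166102647781372, 0.09263278543949127), 0.01601170189678669)
cap (349.00203873598366, 224.0927624872579) [ 12  12  15  15 176] (331.5578947368421, 147.91052631578947) [  6   6  16   9 106]
  top [ 0.5279 -0.0879  0.136 ] side [ 0.5173 -0.0727  0.136 ] tri [ 0.5283 -0.09    0.1279] 0.0019733622347949424
  size ((0.5277959704399109, -0.08784154802560806), 0.01433156244456768) ((0.5171156525611877, -0.07355944812297821), 0.021944520995020866)
mat (344.6817231283981, 228.4930991217064) [  22   16   46   46 1101] (330.61471861471864, 195.47990105132962) [ 13   5  47  22 660]
  top [ 0.5349 -0.1011  0.024 ] side [ 0.5257 -0.0894  0.024 ] tri [ 0.535  -0.1032  0.0157] 0.0023867514793955804
  size ((0.5353116393089294, -0.10126173496246338), 0.04919884726405144) ((0.5274391174316406, -0.09154034405946732), 0.052304357290267944)
bb [ 10   6  19  26 299] ((0.5191154479980469, 0.25836387276649475), (0.05110600218176842, 0.037136562168598175), 6.662545204162598)
by [  8   6  39  53 831] ((0.5212467312812805, 0.08996601402759552), (0.037610821425914764, 0.11010642349720001), 64.278564453125)
```

Emit:
step_arm:
  dp:
    - [26,30,0]
    - [26,30,0]
    - [26,30,0]
    - [26,30,0]
    - [26,30,0]
  roll: [0,0,0,0,0]
  claw: [1,1,1,1,1]

```text
time: 0.62
eef_pos: [0.2646, -0.3818, 0.2497]
tool_rot: [0.992, 0.122, -0.0, -0.0]
ft_force: [0.3, 0.2, 0.5]
opening: 0.0884
finger_force: 0.0
```

Emit:
step_arm:
  dp:
    - [26,30,0]
    - [26,30,0]
    - [26,30,0]
    - [26,30,0]
    - [26,30,0]
  roll: [0,0,0,0,0]
  claw: [1,1,1,1,1]

```text
time: 1.03
eef_pos: [0.3947, -0.2317, 0.2498]
tool_rot: [0.992, 0.123, 0.0, 0.0]
ft_force: [-0.9, -0.5, -0.5]
opening: 0.0881
finger_force: 0.0
```

Emit:
step_arm:
  dp:
    - [26,30,0]
    - [26,30,0]
    - [26,30,0]
    - [20,20,0]
    - [0,0,0]
  roll: [0,0,0,0,0]
  claw: [1,1,1,1,1]

```text
time: 1.45
eef_pos: [0.4941, -0.1201, 0.2494]
tool_rot: [0.992, 0.125, 0.0, -0.0]
ft_force: [0.3, -0.2, -0.6]
opening: 0.0882
finger_force: 0.0
```

Emit:
step_arm:
  dp:
    - [34,31,0]
    - [0,0,-25]
    - [0,0,-25]
    - [0,0,0]
    - [0,0,0]
  roll: [0,0,0,0,0]
  claw: [1,1,1,1,1]

```text
time: 1.87
eef_pos: [0.5221, -0.0957, 0.1994]
tool_rot: [0.992, 0.122, -0.001, -0.001]
ft_force: [-0.3, -0.0, 0.3]
opening: 0.0881
finger_force: 0.0
```

```bash
python3 - <<'E'
from h import *
t=cap('top');s=cap('side')
st=r.get_state(); p=st['eef_pos']; print(p)
im=np.hstack([cv2.resize(t['image'][150:300,270:430],None,fx=2.5,fy=2.5),cv2.resize(s['image'][40:240,240:425],None,fx=2,fy=1.875)])
cv2.imwrite('pics/p2.png',im[:,:,::-1]); print(im.shape)
for q in (p,p-[0,0,.011],[.5283,-.09,.136],[.5283,-.09,.024]): print(proj(t,np.array(q)),proj(s,np.array(q)))
E
```

```text
[ 0.52287651 -0.09607539  0.20115227]
(375, 770, 3)
[361.36121998 221.74759584] [336.17628926 111.43895394]
[359.9165235  222.67954858] [335.99411939 117.00985139]
[350.12825232 223.92556903] [331.15346775 144.02449507]
[339.51643671 231.397155  ] [329.67983966 195.06230176]
```

View pics/p2.png

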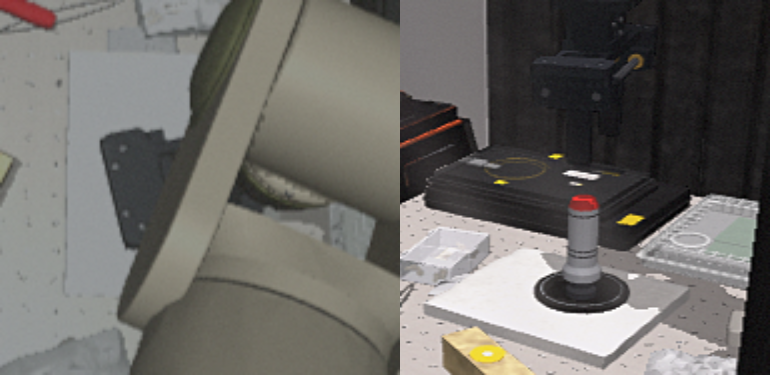

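The side view shows the open gripper above the punch; the cap's top sits at about (332,144), which matches the prediction. I can descend around it.

Emit:
step_arm:
  dp:
    - [6,7,0]
    - [0,0,-27]
    - [0,0,-27]
    - [0,0,-27]
    - [0,0,-27]
  roll: [0,0,0,0,0]
  claw: [1,1,1,1,1]

```text
time: 2.38
eef_pos: [0.5295, -0.0883, 0.0919]
tool_rot: [0.992, 0.122, 0.001, 0.001]
ft_force: [-0.4, 0.1, -0.1]
opening: 0.0881
finger_force: 0.0
```

Emit:
step_arm:
  dp:
    - [0,0,0]
  roll: [0]
  claw: [1]

```text
time: 2.47
eef_pos: [0.5274, -0.0877, 0.0887]
tool_rot: [0.992, 0.122, -0.003, -0.002]
ft_force: [-0.9, 0.0, 0.7]
opening: 0.088
finger_force: 0.0
```

```bash
python3 - <<'E'
from h import *
s=cap('side','s3.png')
cv2.imwrite('pics/p3.png',cv2.resize(s['image'][60:240,240:430],None,fx=3,fy=3)[:,:,::-1])
p=r.get_state()['eef_pos'];print(p)
for dz in(-.011,.008): print((proj(s,p+[0,0,dz])-[240,60])*3)
E
```

```text
[ 0.52839239 -0.08806422  0.09112937]
[269.60666367 331.35538888]
[270.34989092 305.14449816]
```

View pics/p3.png

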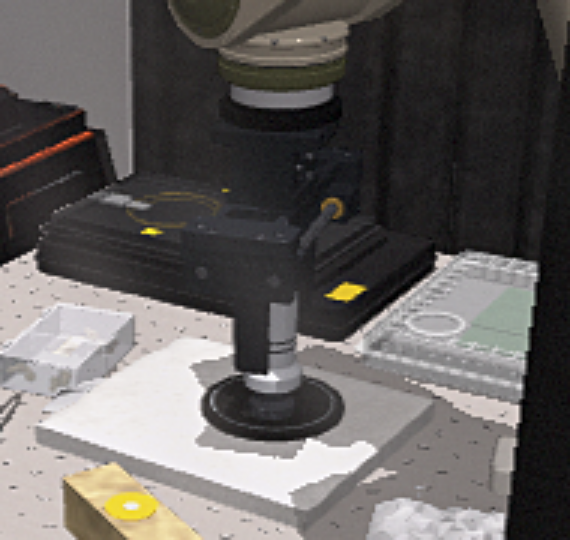

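The jaws straddle the handle, with the punch centred near column 271 of the crop as predicted. Closing.

Emit:
step_arm:
  dp:
    - [0,0,0]
    - [0,0,0]
    - [0,0,0]
    - [0,0,0]
    - [0,0,0]
  roll: [0,0,0,0,0]
  claw: [-1,-1,-1,-1,-1]

```text
time: 2.93
eef_pos: [0.5289, -0.0885, 0.0926]
tool_rot: [0.992, 0.123, 0.001, 0.0]
ft_force: [-0.4, -0.5, 0.3]
opening: 0.0568
finger_force: 0.0
```

Emit:
step_arm:
  dp:
    - [0,0,0]
    - [0,0,0]
    - [0,0,0]
    - [0,0,0]
    - [0,0,0]
  roll: [0,0,0,0,0]
  claw: [-1,-1,-1,-1,-1]

```text
time: 3.35
eef_pos: [0.5286, -0.0884, 0.0917]
tool_rot: [0.992, 0.123, -0.0, -0.0]
ft_force: [0.4, -0.0, -0.0]
opening: 0.0294
finger_force: 30.0
```

Emit:
step_arm:
  dp:
    - [0,0,8]
    - [0,0,16]
    - [0,0,24]
    - [0,0,24]
    - [0,0,16]
  roll: [0,0,0,0,0]
  claw: [-1,-1,-1,-1,-1]

```text
time: 3.77
eef_pos: [0.5288, -0.0884, 0.1822]
tool_rot: [0.992, 0.123, 0.001, 0.0]
ft_force: [0.8, 0.7, -1.9]
opening: 0.0286
finger_force: 30.0
```

Emit:
step_arm:
  dp:
    - [0,8,4]
    - [-2,16,0]
    - [-3,24,0]
    - [-4,30,0]
    - [-4,30,0]
  roll: [0,0,0,0,0]
  claw: [-1,-1,-1,-1,-1]

```text
time: 4.18
eef_pos: [0.5148, 0.0211, 0.183]
tool_rot: [0.993, 0.122, -0.001, -0.0]
ft_force: [-0.1, 0.9, -2.5]
opening: 0.0291
finger_force: 30.0
```

Emit:
step_arm:
  dp:
    - [-4,30,0]
    - [-4,30,0]
    - [-4,30,0]
    - [-4,30,0]
    - [-4,30,0]
  roll: [0,0,0,0,0]
  claw: [-1,-1,-1,-1,-1]

```text
time: 4.6
eef_pos: [0.4944, 0.1715, 0.183]
tool_rot: [0.992, 0.123, -0.001, -0.0]
ft_force: [0.3, 0.3, -2.5]
opening: 0.0292
finger_force: 30.0
```

Emit:
step_arm:
  dp:
    - [-3,28,0]
    - [-2,24,0]
    - [0,17,0]
    - [0,10,0]
    - [0,0,0]
  roll: [0,0,0,0,0]
  claw: [-1,-1,-1,-1,-1]

```text
time: 5.02
eef_pos: [0.4899, 0.2503, 0.183]
tool_rot: [0.992, 0.124, -0.001, -0.0]
ft_force: [-0.5, -0.1, -2.2]
opening: 0.0292
finger_force: 30.0
```

Emit:
step_arm:
  dp:
    - [0,0,0]
    - [0,0,0]
    - [0,0,0]
  roll: [0,0,0]
  claw: [-1,-1,-1]

```text
time: 5.27
eef_pos: [0.4907, 0.2476, 0.1836]
tool_rot: [0.993, 0.122, -0.0, 0.0]
ft_force: [0.4, -0.0, -2.5]
opening: 0.0296
finger_force: 30.0
```

```bash
python3 - <<'E'
from h import *
P=[];F=[]
for i in range(4):
    s=cap('side'); st=r.get_state(); P.append(st['eef_pos']);F.append(st['ft_force'])
p=np.mean(P,0); print(p,np.std(P,0),np.mean(F,0),st['tool_rot'],st['time'])
t=cap('top')
im=np.hstack([cv2.resize(t['image'][170:310,110:240],None,fx=3,fy=3),cv2.resize(s['image'][160:325,170:300],None,fx=3,fy=3)[:420]])
cv2.imwrite('pics/p4.png',im[:,:,::-1])
for z in(.0595,.0675): # expected die underside and flange
  print((proj(s,p-[0,0,z])-[170,160])*3+[390,0])
E
```

```text
[0.49077482 0.24789343 0.18378249] [1.53943576e-05 1.39785793e-04 2.57057135e-05] [-0.25793721  0.05337527 -2.49419524] [9.92511791e-01 1.22148863e-01 8.05509108e-06 4.74147661e-06] 5.4667
[589.34914055 201.80402015]
[590.30442349 215.81030475]
```

View pics/p4.png

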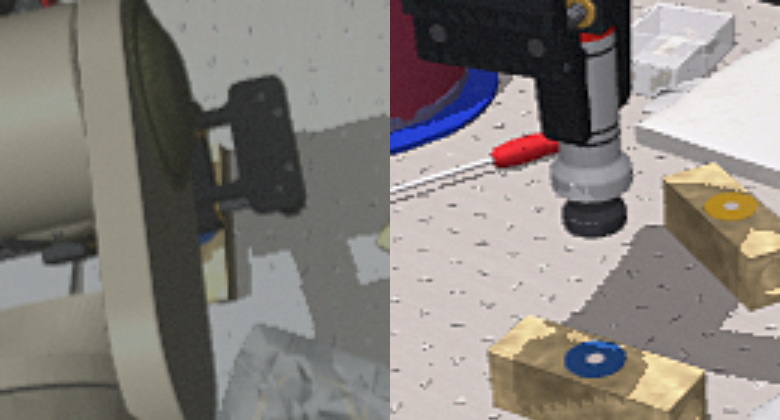

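Side half of the picture: the punch hangs upright, its die about (595,220) centre of the underside, and the blue patch's dot is at (597,358). Corrected by the die's offset, the side view agrees with the top fix of (0.491, 0.255).

Emit:
step_arm:
  dp:
    - [0,7.5,-6]
    - [0,0,-15]
    - [0,0,-20]
    - [0,0,-18]
    - [0,0,-8]
  roll: [0,0,0,0,0]
  claw: [-1,-1,-1,-1,-1]

```text
time: 5.93
eef_pos: [0.4896, 0.2563, 0.1143]
tool_rot: [0.992, 0.123, -0.002, 0.0]
ft_force: [-0.8, 0.3, -3.5]
opening: 0.0292
finger_force: 30.0
```

Emit:
step_arm:
  dp:
    - [0,0,0]
    - [0,0,0]
    - [0,0,0]
  roll: [0,0,0]
  claw: [-1,-1,-1]

```text
time: 6.18
eef_pos: [0.4911, 0.2564, 0.1177]
tool_rot: [0.992, 0.123, 0.001, -0.0]
ft_force: [0.6, 0.1, -1.8]
opening: 0.0291
finger_force: 30.0
```

```bash
python3 - <<'E'
from h import *
s=cap('side');s=cap('side'); st=r.get_state(); p=st['eef_pos']; print(p,st['ft_force'])
x0,y0=195,220
cv2.imwrite('pics/p5.png',cv2.resize(s['image'][y0:y0+100,x0:x0+100],None,fx=6,fy=6,interpolation=cv2.INTER_CUBIC)[:,:,::-1])
a=np.linspace(0,6.283,9)[:-1]
die=p-[0,0,.0671]; print('die',(proj(s,die)-[x0,y0])*6)
E=np.array([proj(s,die+.016*np.array([np.cos(k),np.sin(k),0])) for k in np.linspace(0,6.28,60)]); print('die box',(E.min(0)-[x0,y0])*6,(E.max(0)-[x0,y0])*6)
c=np.array([p[0],p[1],.038]); print('patch if under',(proj(s,c)-[x0,y0])*6)
print('first patch centre',(np.array([238.03,279.35])+.5-[x0,y0])*6)
# px->mm: effect of 1mm x,y
print(proj(s,c+[.001,0,0])-proj(s,c),proj(s,c+[0,.001,0])-proj(s,c))
E
```

```text
[0.49109093 0.25630883 0.11777063] [-1.21639602 -0.28501516 -2.39458779]
die [243.71743746 306.78251573]
die box [180.79680181 271.01636726] [306.54781333 343.82346289]
patch if under [246.66281925 347.45458871]
first patch centre [261.18 359.1 ]
[-0.501038   -0.21376842] [-0.41434414  0.3189834 ]
```

View pics/p5.png

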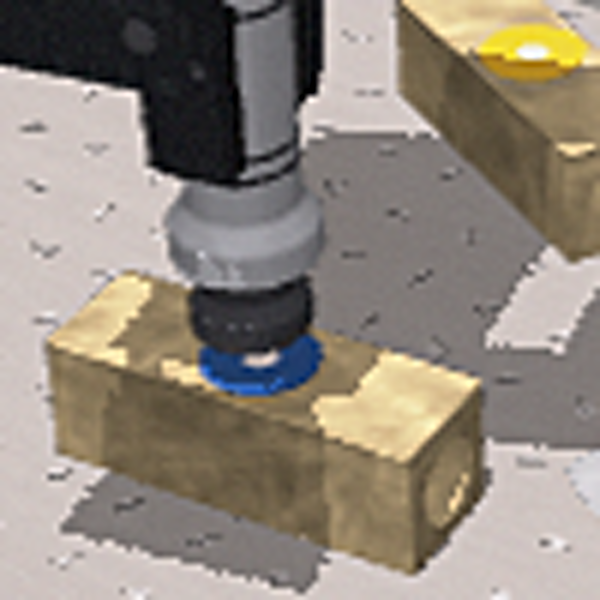

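The die hangs centred near (252,~320) of the crop, directly above and slightly left of the patch centre (261,358). I'll correct by about -1 mm in x and y, then descend slowly.

Emit:
step_arm:
  dp:
    - [-1,-0.8,0]
    - [0,0,-4]
    - [0,0,-4]
    - [0,0,-2]
    - [0,0,0]
  roll: [0,0,0,0,0]
  claw: [-1,-1,-1,-1,-1]

```text
time: 6.7
eef_pos: [0.4893, 0.2552, 0.1061]
tool_rot: [0.992, 0.123, -0.001, 0.0]
ft_force: [-0.2, 0.0, -2.0]
opening: 0.0289
finger_force: 30.0
```

Emit:
step_arm:
  dp:
    - [0,0,-1]
    - [0,0,-1]
    - [0,0,0]
    - [0,0,0]
    - [0,0,0]
  roll: [0,0,0,0,0]
  claw: [-1,-1,-1,-1,-1]

```text
time: 7.12
eef_pos: [0.4897, 0.2553, 0.1051]
tool_rot: [0.992, 0.123, 0.0, -0.0]
ft_force: [-1.5, -1.2, 2.4]
opening: 0.0295
finger_force: 30.0
```

Emit:
step_arm:
  dp:
    - [0,0,-1]
    - [0,0,-1]
    - [0,0,-1]
    - [0,0,-1]
    - [0,0,0]
  roll: [0,0,0,0,0]
  claw: [-1,-1,-1,-1,-1]

```text
time: 7.53
eef_pos: [0.4898, 0.2553, 0.101]
tool_rot: [0.992, 0.123, 0.0, -0.0]
ft_force: [-1.9, -2.0, 6.3]
opening: 0.0292
finger_force: 30.0
```

Emit:
step_arm:
  dp:
    - [0,0,-1]
    - [0,0,-1]
    - [0,0,0]
    - [0,0,0]
    - [0,0,0]
  roll: [0,0,0,0,0]
  claw: [-1,-1,-1,-1,-1]

```text
time: 7.95
eef_pos: [0.4898, 0.2553, 0.0993]
tool_rot: [0.992, 0.123, 0.0, -0.0]
ft_force: [-2.0, -2.5, 8.9]
opening: 0.0289
finger_force: 30.0
```

Emit:
step_arm:
  dp:
    - [0,0,0]
    - [0,0,0]
    - [0,0,0]
    - [0,0,0]
    - [0,0,0]
  roll: [0,0,0,0,0]
  claw: [-1,-1,-1,-1,-1]

```text
time: 8.37
eef_pos: [0.4898, 0.2553, 0.0993]
tool_rot: [0.992, 0.123, 0.0, -0.0]
ft_force: [-2.2, -2.1, 8.8]
opening: 0.0289
finger_force: 30.0
```

Emit:
step_arm:
  dp:
    - [0,0,0]
    - [0,0,0]
    - [0,0,0]
    - [0,0,0]
    - [0,0,0]
  roll: [0,0,0,0,0]
  claw: [-1,-1,-1,-1,-1]

```text
time: 8.78
eef_pos: [0.4898, 0.2553, 0.0993]
tool_rot: [0.992, 0.123, 0.0, -0.0]
ft_force: [-1.7, -1.6, 8.0]
opening: 0.0292
finger_force: 30.0
```

Emit:
step_arm:
  dp:
    - [0,0,2]
    - [0,0,2]
    - [0,0,2]
    - [0,0,2]
    - [0,0,3]
  roll: [0,0,0,0,0]
  claw: [-1,-1,-1,-1,-1]

```text
time: 9.2
eef_pos: [0.4893, 0.2553, 0.1092]
tool_rot: [0.992, 0.123, -0.001, 0.0]
ft_force: [0.3, -0.0, -2.4]
opening: 0.0289
finger_force: 30.0
```

Emit:
step_arm:
  dp:
    - [0,0,8]
    - [0,0,16]
    - [0,0,24]
    - [0,0,24]
    - [0,0,10]
  roll: [0,0,0,0,0]
  claw: [-1,-1,-1,-1,-1]

```text
time: 9.62
eef_pos: [0.4904, 0.2556, 0.1948]
tool_rot: [0.992, 0.123, 0.002, -0.0]
ft_force: [0.0, 0.0, -1.8]
opening: 0.029
finger_force: 30.0
```

```bash
python3 - <<'E'
from h import *
s=cap('side');s=cap('side'); st=r.get_state(); print(st['eef_pos'],st['ft_force'],st['time'])
x0,y0=170,190
cv2.imwrite('pics/p6.png',cv2.resize(s['image'][y0:y0+140,x0:x0+140],None,fx=4,fy=4,interpolation=cv2.INTER_CUBIC)[:,:,::-1])
b,sb=blob(s,[100,100,50],[125,255,255],(220,265,260,295)); print(ctr(b),sb)
E
```

```text
[0.49017784 0.25551683 0.19322873] [ 0.05487366 -0.42286894 -3.52815114] 9.7167
(237.84425451092116, 279.35422602089267) [  8   9  21  12 174]
```

View pics/p6.png

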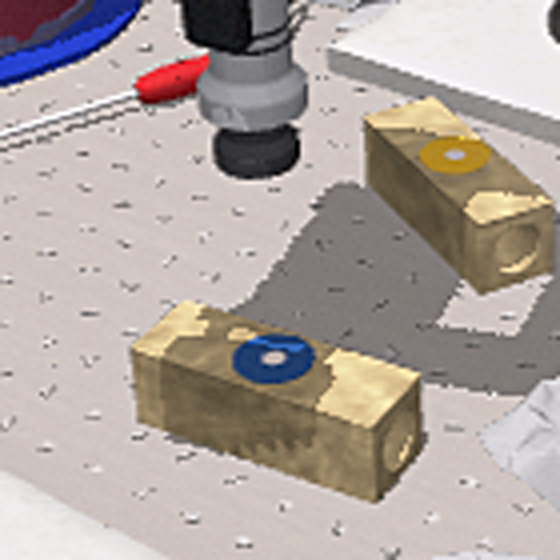

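The side view shows the block still in place (patch at (274,358) in the crop, unmoved in full-image pixels) and the punch clear above it. Back to the mat's centre.

Emit:
step_arm:
  dp:
    - [0,-8,0]
    - [2,-16,0]
    - [3,-24,0]
    - [4,-30,0]
    - [4,-30,0]
  roll: [0,0,0,0,0]
  claw: [-1,-1,-1,-1,-1]

```text
time: 10.13
eef_pos: [0.5018, 0.1459, 0.1899]
tool_rot: [0.992, 0.123, -0.002, -0.0]
ft_force: [1.0, -0.3, -2.6]
opening: 0.029
finger_force: 30.0
```

Emit:
step_arm:
  dp:
    - [4,-30,0]
    - [4,-30,0]
    - [4,-30,0]
    - [4,-30,0]
    - [4,-30,0]
  roll: [0,0,0,0,0]
  claw: [-1,-1,-1,-1,-1]

```text
time: 10.55
eef_pos: [0.5217, -0.0045, 0.19]
tool_rot: [0.992, 0.122, -0.002, -0.001]
ft_force: [1.3, 0.1, -1.8]
opening: 0.0296
finger_force: 30.0
```

Emit:
step_arm:
  dp:
    - [4,-30,0]
    - [4,-30,0]
    - [3,-24,0]
    - [1,-15,0]
    - [0,0,0]
  roll: [0,0,0,0,0]
  claw: [-1,-1,-1,-1,-1]

```text
time: 10.97
eef_pos: [0.534, -0.1047, 0.1898]
tool_rot: [0.993, 0.121, -0.001, -0.0]
ft_force: [0.2, -0.2, -2.2]
opening: 0.0292
finger_force: 30.0
```

Emit:
step_arm:
  dp:
    - [0,0,-10]
    - [0,0,-25]
    - [0,0,-25]
    - [0,0,-20]
    - [0,0,-10]
  roll: [0,0,0,0,0]
  claw: [-1,-1,-1,-1,-1]

```text
time: 11.38
eef_pos: [0.5327, -0.1005, 0.0984]
tool_rot: [0.992, 0.123, -0.003, -0.002]
ft_force: [0.1, -0.2, -2.9]
opening: 0.0293
finger_force: 30.0
```

Emit:
step_arm:
  dp:
    - [0,0,0]
    - [0,0,0]
    - [0,0,0]
  roll: [0,0,0]
  claw: [-1,-1,-1]

```text
time: 11.63
eef_pos: [0.5351, -0.1017, 0.1027]
tool_rot: [0.992, 0.123, 0.001, 0.0]
ft_force: [-0.0, 0.0, -3.0]
opening: 0.029
finger_force: 30.0
```

```bash
python3 - <<'E'
from h import *
s=cap('side');s=cap('side'); st=r.get_state(); print(st['eef_pos'],st['ft_force'],st['time'])
x0,y0=280,130
cv2.imwrite('pics/p7.png',cv2.resize(s['image'][y0:y0+100,x0:x0+110],None,fx=5,fy=5,interpolation=cv2.INTER_CUBIC)[:,:,::-1])
E
```

```text
[ 0.53507999 -0.10177536  0.10286164] [-0.18005418 -0.13337821 -2.33937063] 11.7333
```

View pics/p7.png

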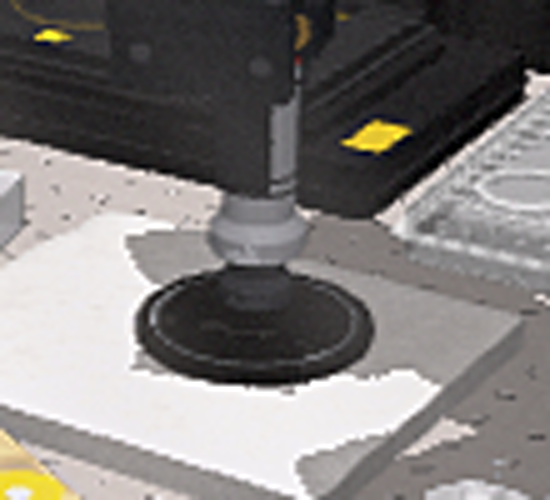

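The punch is upright over the middle of the mat (die near (257,290), mat centre near (255,322) in the crop), about 11 mm up. Lowering gently.

Emit:
step_arm:
  dp:
    - [0,0,-4]
    - [0,0,-4]
    - [0,0,-2]
    - [0,0,-1]
    - [0,0,0]
  roll: [0,0,0,0,0]
  claw: [-1,-1,-1,-1,-1]

```text
time: 12.15
eef_pos: [0.5346, -0.1017, 0.0909]
tool_rot: [0.992, 0.123, 0.0, 0.0]
ft_force: [-1.4, 0.5, 2.6]
opening: 0.0291
finger_force: 30.0
```

Emit:
step_arm:
  dp:
    - [0,0,-0.7]
    - [0,0,0]
    - [0,0,0]
    - [0,0,0]
  roll: [0,0,0,0]
  claw: [-1,-1,-1,-1]

```text
time: 12.48
eef_pos: [0.5347, -0.1017, 0.0902]
tool_rot: [0.992, 0.123, 0.0, 0.0]
ft_force: [-2.3, 1.0, 4.6]
opening: 0.0293
finger_force: 30.0
```

Emit:
step_arm:
  dp:
    - [0,0,0.8]
    - [0,0,0.4]
    - [0,0,0]
    - [0,0,0]
  roll: [0,0,0,0]
  claw: [-1,-1,-1,-1]

```text
time: 12.82
eef_pos: [0.5346, -0.1017, 0.0912]
tool_rot: [0.992, 0.123, -0.0, -0.0]
ft_force: [-1.4, 0.8, 3.4]
opening: 0.0294
finger_force: 30.0
```

Emit:
step_arm:
  dp:
    - [0,0,0.6]
    - [0,0,0]
    - [0,0,0]
    - [0,0,0]
  roll: [0,0,0,0]
  claw: [-1,-1,-1,-1]

```text
time: 13.15
eef_pos: [0.5347, -0.1017, 0.0917]
tool_rot: [0.992, 0.123, 0.0, 0.0]
ft_force: [-0.4, 0.5, -0.2]
opening: 0.0293
finger_force: 30.0
```

Emit:
step_arm:
  dp:
    - [0,0,0]
    - [0,0,0]
    - [0,0,0]
    - [0,0,0]
    - [0,0,0]
  roll: [0,0,0,0,0]
  claw: [-0.2,0,0.3,1,1]

```text
time: 13.57
eef_pos: [0.5347, -0.1017, 0.0919]
tool_rot: [0.992, 0.123, 0.0, 0.0]
ft_force: [0.9, 0.5, 0.2]
opening: 0.0598
finger_force: 0.0
```

Emit:
step_arm:
  dp:
    - [0,0,0]
    - [0,0,0]
    - [0,0,0]
    - [0,0,0]
    - [0,0,0]
  roll: [0,0,0,0,0]
  claw: [1,1,1,1,1]

```text
time: 13.98
eef_pos: [0.5346, -0.1017, 0.0918]
tool_rot: [0.992, 0.123, -0.0, -0.0]
ft_force: [-0.4, -0.4, -0.3]
opening: 0.0877
finger_force: 0.0
```

Emit:
step_arm:
  dp:
    - [0,0,8]
    - [0,0,16]
    - [0,0,25]
    - [0,0,30]
    - [0,0,30]
  roll: [0,0,0,0,0]
  claw: [1,1,1,1,1]

```text
time: 14.4
eef_pos: [0.5343, -0.1015, 0.2025]
tool_rot: [0.992, 0.123, -0.0, -0.0]
ft_force: [-0.2, -0.3, -0.2]
opening: 0.0882
finger_force: 0.0
```

Emit:
step_arm:
  dp:
    - [0,0,20]
    - [0,0,0]
    - [0,0,0]
    - [0,0,0]
    - [0,0,0]
  roll: [0,0,0,0,0]
  claw: [1,1,1,1,1]

```text
time: 14.82
eef_pos: [0.5341, -0.1015, 0.2195]
tool_rot: [0.992, 0.123, -0.001, -0.001]
ft_force: [-0.1, -0.0, -0.2]
opening: 0.0881
finger_force: 0.0
```

```bash
python3 - <<'E'
from h import *
s=cap('side'); st=r.get_state(); print(st['eef_pos'],st['ft_force'],st['opening'],st['time'])
cv2.imwrite('pics/p8.png',s['image'][:,:,::-1])
E
```

```text
[ 0.53419462 -0.10152594  0.21959385] [ 0.4844703   0.06990384 -0.35466366] 0.08829898935560122 14.8667
```

View pics/p8.png

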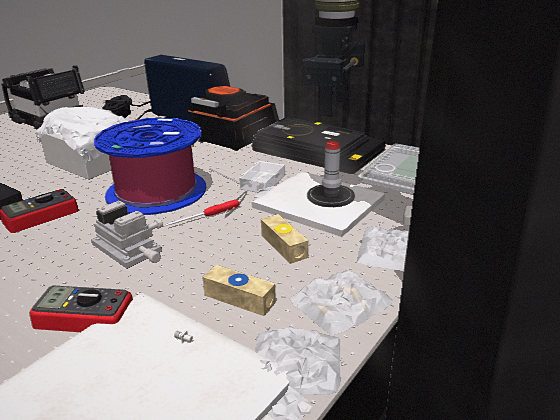

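The punch stands upright on its mat (cap at (332,146)). Both blocks are where they were (patches at (239,280) and (284,229)), and the gripper is clear.

```bash
python3 -c "
from station import r
print(r.sign_off())"
```

```text
the job is handed in; nothing more can be done
None
```

I pressed the punch on the blue patch to about 7 mm (11 N) for roughly 1 s, lifted it straight up, stood it back on its mat and handed the job in at about 15 s. Neither block moved in the pictures; the mark itself was not visible to check.

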